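# Ring for the painter and open the varnish bottle

### The arm

A 7-joint arm with a two-finger parallel gripper is mounted at the origin on the work surface. World frame = base frame: x ahead of the robot, y to its left, z up, the work surface at z = 0. Lengths are in m, angles in rad, forces in N, time in s.
With the tool pointing down it reaches from about 0.35 to 0.9 m from the base axis. Payload 7.2 kg.
Tool frame: the origin (TCP) lies at the very end of the fingers, on their centre line; the grasp point (between the pads) lies 19 mm behind it (ctrl.grasp_offset is the z of the grasp point in the tool frame, in m); z points along the fingers, y is the direction in which the jaws open and shut (so a half turn about z gives the same grasp; the last joint's range is limited). The gripper opens to 88 mm and grips with 3 to 60 N. Pads are 20 mm wide; open, the fingers measure 115 mm over their backs; the gripper's body (75 mm by 178 mm) begins 61 mm behind the grasp point.
Start: joints at [1.151, 0.411, -0.013, 1.596, 0.006, 1.134, -0.082], TCP at [0.215, -0.587, 0.223] pointing down, gripper open.
Joint ranges: [-2.95, 2.95], [-0.29, 1.99], [-1.47, 1.44], [0.14, 2.54], [-1.03, 4.17], [0.13, 1.85], [-2.86, 2.86]. Speed limits (rad/s): [2.39, 2.39, 3.01, 3.01, 3.14, 3.14, 3.14].

### API

Orientations are given as a unit quaternion [x, y, z, w].
In Python, from bench import ctrl gives the robot as it stands.
- The arm moves only by the shell command python3 -m pendant 'ROWS' [FORCE]. ROWS is JSON, one flat list of numbers, 5 for each row, row after row: the closure, from -1 (fully open) to 1 (shut), then the shift along the tool's x, y, z in mm, then the turn about the tool's z in degrees. In form: [gripper, tx, ty, tz, turn, gripper, tx, ty, tz, turn, ...]. A call has 1 to 8 rows; each row is the pose to reach, as a shift and turn from the pose commanded when the call began, along the tool's axes at that moment; what a row does not reach only later rows make up. A row lasts 1/10 s, in which the tool goes at most 50 mm and 8.59 degrees, less where a joint would pass 70% of its speed; a pose out of reach is approached as far as the arm can. A call with a gripper value outside its range is refused whole. The fingers move at their own pace and stop on an object; FORCE is the grip in N (left out, the last holds). Time passes only in rows, so rows that repeat a pose let the fingers close. It gives the time, the measured TCP pose, the force and the opening at its end, in the units of the state.
- ctrl.get_obs(): the state, without advancing time (a new reading comes with each control period).
- ctrl.read_camera(name): name is "scene" or "top"; returns the picture (400x640x3 uint8, red, green, blue); there is no depth.
- ctrl.camera_params(name): a dict with "fx", "fy", "cx", "cy" (pixels), "k1" (the pictures are not rectified: a ray, as slopes to the right and down, at radius r is drawn at 1 + k1 r^2 times it, then the intrinsics apply), "rvec" (rotation vector, rad) and "tvec" (3), from world to camera coordinates, as OpenCV has them. Camera axes: x right, y down, z forward; pixel columns grow to the right and rows downward; lengths in m; the calibration is good to about 2 mm. A picture is of the moment at which its call begins. camera_params takes no time and is no camera call.
- ctrl.job_done(): hands the job in, once; it reports no verdict.
Trained networks look in the newest picture that a camera, given by its name, has taken for a name from the list of things; names that differ only in an ending like _2 or _b are one class to them, and where a whole thing is asked for, a point or a joint stands for the part that bears it (a point fixed in the world has none). Each returns a list of dicts, best first, with "p" (0 to 1); they miss things now and then, are a little off and sometimes report something else, mostly with a low value. They report only what shows in the picture. A call takes as long as a camera call. They do not tell look-alikes from the thing itself.
- ctrl.search_frame(name, camera): "location" ([x, y, z] in m, in world coordinates, good to about 4 mm: the middle of the surface that is visible of it).
The state is a dict: "time_s": time; "joints": joint angles; "joint_vel": joint speeds; "joint_torque": joint torques, N m; "eef_pos": TCP position; "eef_rot": TCP orientation; "wrist_force": force on the tool from outside, world axes, zero at the start; "ft_torque": the same for the moment, N m; "finger_gap": opening from 0.0 (shut) to 1.0 (fully open).
Only numpy, scipy, OpenCV 4.12 (cv2) and the standard library are available. Lean on these libraries where they do the work, as an engineer would, in place of code of your own. Each camera call takes 0.05 s, during which the arm holds its last target.

### The job

Press the plunger of the counter call bell right down to its stop to call the toy painter over and let it spring back up, then open the varnish bottle for her: push its safety cap down, turn it counter-clockwise while it is down until it comes free, and lift it straight off. Finish still gripping the cap, held level and still about 5 cm clear above the bottle's mouth so that she can reach under it with her brush. Leave the other things on the counter where they stand.

Things in the scene. Friction and masses are not known exactly. Their poses are not given: they have to be found in the camera images.
- bottle: amber glass varnish bottle, 76 mm across, fixed in a square light-wood block (100 x 100 x 40 mm) screwed to the counter; the only thing with a wide black ribbed cap. Origin on the counter under its centre, z up; x as the cap's x when locked. Shoulder slopes from 94 mm height (radius 38) to 115 mm (radius 18); neck 32 mm across, with a 45 mm flange hidden under the cap.
- bottle_mouth (a point): centre of the neck's rim, 154 mm above the counter; a sprung rubber seal sticks out 6 to 7 mm above the rim and holds up the cap
- cap: black ribbed push-and-turn safety cap, round, 57 mm across, 34 mm high, 50 g, open below, a flat grey bar along its x axis on top. Origin at the centre of its lower rim (130 mm above the counter when locked), z up. Locked, it neither turns nor lifts. Pushing it down meets a spring: 5.5 N at first, 8.5 N at its stop 6 mm down. From 3.5 mm down it turns. Grip it across any diameter.
- cap_top (a point): centre of the cap's top, 34 mm above the cap's origin, 164 mm above the counter when locked. The pushed cap turns counter-clockwise seen from above; after the first 0.5 rad it no longer catches if let up. It lifts straight off from 0.95 to 1.25 rad from locked (best 1.1); a stop ends the turn at 1.3 rad. Free, it rests loosely on the seal.
- bell: brass dome call bell, 90 mm across and 48 mm high on a dark steel base, screwed to the counter, with a round steel plunger head on top. Origin on the counter under its centre, z up.
- plunger_top (a point): top centre of the plunger head (22 mm across), 64 mm above the counter when up; moves with the head
- bell_plunger (a joint): how far the plunger is pressed down, m: 0 up, 0.007 at its stop; spring 1.4 N at first, 4.5 N at the stop; springs back by itself
- skull: bystander: white clay skull with painted flowers, 80 mm wide, 95 mm high, loose; origin under it
- donkey: bystander: small clay donkey with two side baskets, 100 mm long along x, 70 mm wide, 90 mm high, loose; origin under it
- tin_star: bystander: flat five-pointed tin candle holder, 92 mm across, 25 mm high, loose; origin under it
- brass_bell: bystander: brass hand bell standing on its mouth, 64 mm across, 100 mm high with an upright handle and no plunger, loose; origin under it
- paint_jar: bystander: small glass jar with a cork lid, 50 mm across, 70 mm high, loose; origin under it
- clay_bowl: bystander: shallow clay bowl, 90 mm across, 35 mm high, loose; origin under it
- paint_brush: bystander: brush lying on the counter, loose; x axis along it
Not all that is in view belongs to the job. Leave any turquoise look-alike of the bell alone. Leave any purple look-alike of the cap alone.

How it is judged:
By the outcome, as a careful person would: the job done as asked, in the order asked, and still so for the second after the job is handed in, while the arm keeps its last pose, push and grip.
It also fails if it takes over 54 s, if anything falls off the work surface, if the arm or the gripper's body presses on something with over 40 N, if the wrist force passes 120 N, or if a joint passes its speed limit or range.

## Working session

There is one attempt and no reset: what is moved stays moved. The work goes in short steps, Python scripts to look and compute and a shell command to move; the robot and the scene stay as the last step left them, time stands still between calls to the robot, and variables do not carry over. Pictures are saved under pics/ and viewed, and the job is handed in when it is done.

```bash
ls; mkdir -p pics
python3 - <<'E'
from bench import ctrl
import cv2
for c in ("scene","top"):
    cv2.imwrite(f"pics/{c}0.png",ctrl.read_camera(c)[:,:,::-1])
    print(c,ctrl.camera_params(c))
    for n in ("bell","plunger_top","cap","cap_top","bottle"):
        print(n,[(round(d['p'],2),[round(v,3) for v in d['location']]) for d in ctrl.search_frame(n,c)][:4])
print(ctrl.get_obs(), ctrl.grasp_offset)
E
```

```text
pics
scene {'fx': 478.23069881076924, 'fy': 478.23069881076924, 'cx': 328.13327396948125, 'cy': 195.80139994194113, 'k1': 0.007043394612022354, 'rvec': array([ 1.06236023,  2.45817738, -0.94898803]), 'tvec': array([ 0.37504071, -0.22677473,  1.6441321 ])}
bell [(0.61, [0.55, -0.082, 0.034]), (0.6, [0.572, -0.208, 0.037])]
plunger_top [(0.35, [0.546, 0.202, 0.043])]
cap [(0.71, [0.524, 0.19, 0.165]), (0.7, [0.402, 0.208, 0.032])]
cap_top [(0.83, [0.528, 0.185, 0.168]), (0.67, [0.403, 0.205, 0.035])]
bottle [(0.67, [0.547, 0.204, 0.044]), (0.31, [0.707, -0.231, 0.03])]
top {'fx': 457.4725231903899, 'fy': 457.4725231903899, 'cx': 321.5363337780005, 'cy': 201.29464711466113, 'k1': -0.02876361400255043, 'rvec': array([ 2.20512037, -2.18856348,  0.0716712 ]), 'tvec': array([-0.00813821,  0.54567253,  1.39769664])}
bell [(0.95, [0.531, -0.094, 0.036]), (0.71, [0.556, -0.222, 0.033])]
plunger_top []
cap [(0.73, [0.516, 0.181, 0.163]), (0.63, [0.399, 0.202, 0.032])]
cap_top [(0.74, [0.394, 0.199, 0.032]), (0.59, [0.513, 0.181, 0.163])]
bottle [(0.76, [0.504, 0.163, 0.037])]
{'time_s': 0.6, 'joints': array([ 1.15081487,  0.41104904, -0.01270475,  1.5962012 ,  0.00560393,
        1.13433172, -0.08219192]), 'joint_vel': array([ 5.42223040e-04,  5.27989414e-04, -7.05132876e-04, -2.04710166e-03,
       -2.88511148e-04,  5.00137726e-05, -4.39466569e-04]), 'joint_torque': array([-1.11377212e-03, -5.87421834e+01,  6.39995020e-01, -2.91272950e+01,
       -5.37823106e-02,  1.05758035e-02,  7.45924308e-05]), 'eef_pos': array([ 0.21534497, -0.58672344,  0.22268474]), 'eef_rot': array([9.84569015e-01, 1.74996728e-01, 4.77267670e-06, 2.26627674e-05]), 'wrist_force': array([0.60234906, 0.38102756, 0.41277377]), 'ft_torque': array([-0.04134454,  0.02483818, -0.02487164]), 'finger_gap': 1.0007386831541276} -0.0187
```

View pics/scene0.png

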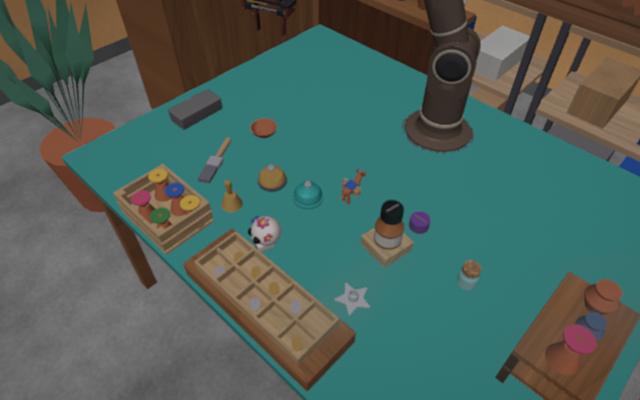

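View pics/top0.png

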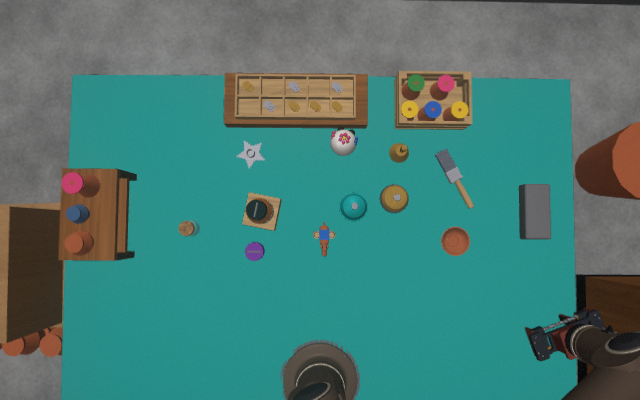

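The brass bell is at scene (271,178) / top (394,198), with the turquoise look-alike left of it in the top view. The black cap is at top (258,209) and the purple look-alike at (255,251). I'll zoom in to measure.

```bash
cat > h.py <<'E'
from bench import ctrl
import cv2, numpy as np
def ray(c,u,v):
    p=ctrl.camera_params(c)
    d=np.array([(u-p['cx'])/p['fx'],(v-p['cy'])/p['fy']]); s=d.copy()
    for _ in range(20): s=d/(1+p['k1']*(s@s))
    R,_=cv2.Rodrigues(p['rvec']); return -R.T@p['tvec'], R.T@np.array([s[0],s[1],1.])
def at(c,u,v,z):
    o,d=ray(c,u,v); return o+d*(z-o[2])/d[2]
def proj(c,P):
    p=ctrl.camera_params(c); R,_=cv2.Rodrigues(p['rvec']); q=R@np.array(P)+p['tvec']; s=q[:2]/q[2]; s=s*(1+p['k1']*(s@s))
    return s*p['fx']+[p['cx'],p['cy']]
def tri(u1,u2):
    A=[];b=[]
    for c,u in (("scene",u1),("top",u2)):
        o,d=ray(c,*u); d/=np.linalg.norm(d); M=np.eye(3)-np.outer(d,d); A.append(M);b.append(M@o)
    return np.linalg.lstsq(np.vstack(A),np.hstack(b),rcond=None)[0]
def crop(src,u,v,r,k):
    return cv2.resize(src[v-r:v+r,u-r:u+r],None,fx=k,fy=k,interpolation=cv2.INTER_CUBIC)
E
python3 - <<'E'
from h import *
s=cv2.imread('pics/scene0.png');t=cv2.imread('pics/top0.png')
a=np.hstack([crop(s,271,178,20,10),crop(s,392,215,20,10)]);b=np.hstack([crop(t,394,198,20,10),crop(t,258,210,20,10)])
o=np.vstack([a,b]);o=cv2.resize(o,(800,800))
cv2.imwrite('pics/z_s.png',a);cv2.imwrite('pics/z_t.png',b)
E
```

```text
(no output)
```

View pics/z_s.png

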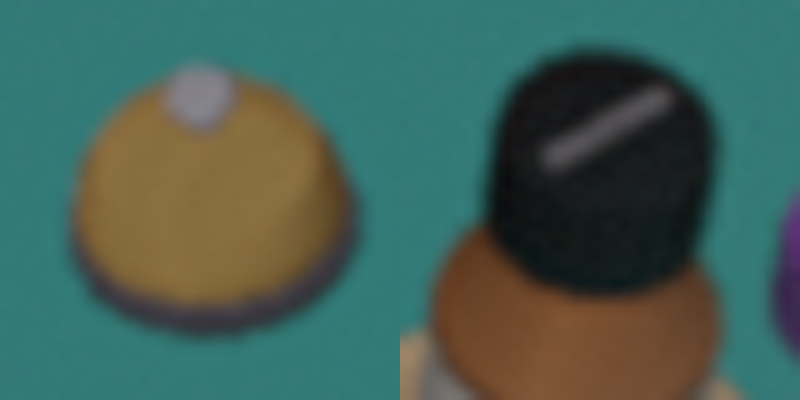

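View pics/z_t.png

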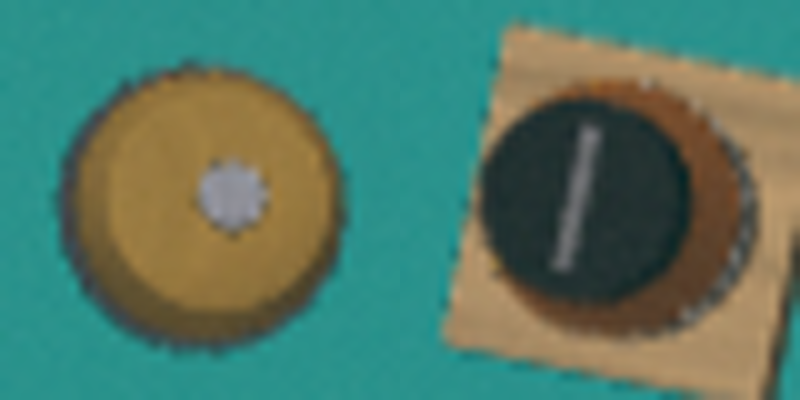

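Run:
```python
from h import *
np.set_printoptions(precision=4,suppress=True)
f=lambda a,b,x,y:(a+x/10-.45,b+y/10-.45)
ps,pt=f(251,158,200,95),f(374,178,233,195)
cs,ct=f(372,195,210,127),f(238,190,178,198)
for n,s,t,z in(("pl",ps,pt,.063),("cap",cs,ct,.164)):
    print(n,"tri",tri(s,t),"s",at("scene",*s,z),"t",at("top",*t,z))
# bar ends
for n,st,e in(("top",(238,190),[(190,127),(165,268)]),("scene",(372,195),[(153,158),(268,95)])):
    P=[at(n,*f(*st,*q),.164) for q in e]; d=P[0]-P[1]; print(n,P,np.linalg.norm(d),np.degrees(np.arctan2(d[1],d[0])))
# base of bell: fit ellipse from base-edge in top
print("bell base c", at("top",*f(374,178,202,207),.01))
from scipy.spatial.transform import Rotation as R
o=ctrl.get_obs();print(R.from_quat(o['eef_rot']).as_matrix(),o['eef_pos'])
```

```text
pl tri [ 0.5575 -0.2293  0.0591] s [ 0.5598 -0.2257  0.063 ] t [ 0.5575 -0.229   0.063 ]
cap tri [0.5132 0.1803 0.1635] s [0.5132 0.181  0.164 ] t [0.5136 0.1797 0.164 ]
top [array([0.5333, 0.1767, 0.164 ]), array([0.4943, 0.183 , 0.164 ])] 0.039487517372043396 -9.18242827785582
scene [array([0.5309, 0.1771, 0.164 ]), array([0.4948, 0.185 , 0.164 ])] 0.036985529814287536 -12.357378473634277
bell base c [ 0.5573 -0.2285  0.01  ]
[[ 0.9388  0.3446  0.    ]
 [ 0.3446 -0.9388 -0.    ]
 [ 0.      0.     -1.    ]] [ 0.2153 -0.5867  0.2227]
```

Plunger at (0.558, -0.228). Cap at (0.513, 0.180) with its bar at about -10.5°. Both agree with the known heights and sizes. Next I go above the bell with the fingers shut.

```bash
python3 -m pendant '[1,223,-109,0,0, 1,446,-219,0,0, 1,446,-219,0,0, 1,446,-219,0,0, 1,446,-219,0,0, 1,446,-219,0,0, 1,446,-219,0,0, 1,446,-219,0,0]' 40
```

```text
time_s: 1.4
eef_pos: [0.4929, -0.296, 0.223]
eef_rot: [0.985, 0.175, 0.0, 0.0]
wrist_force: [0.7, 0.0, 0.3]
finger_gap: 0.311
```

```bash
python3 -m pendant '[1,43,-21,20,0, 1,85,-42,60,0, 1,85,-42,100,0, 1,85,-42,110,0, 1,85,-42,110,0, 1,85,-42,110,0, 1,85,-42,110,0]'
python3 - <<'E'
from h import *
cv2.imwrite('pics/b1.png',np.hstack([crop(ctrl.read_camera(c)[:,:,::-1],u,v,40,5) for c,u,v in(("scene",271,178),("top",394,198))]))
o=ctrl.get_obs();print(o['eef_pos'],o['wrist_force'],o['finger_gap'],o['joints'])
E
```

```text
time_s: 2.1
eef_pos: [0.5576, -0.2308, 0.1151]
eef_rot: [0.985, 0.174, 0.001, 0.001]
wrist_force: [0.7, 0.2, 0.1]
finger_gap: 0.005
[ 0.5575342  -0.23022388  0.11472958] [ 0.56213874 -0.01649132  0.23386424] 0.004946640641711018 [ 0.45584585  0.49144072 -0.19618995  1.75477001  0.11815658  0.90360774
 -1.01138042]
```

View pics/b1.png

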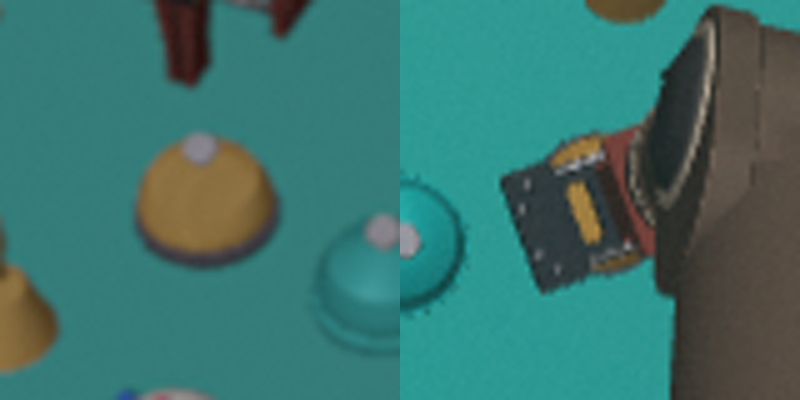

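```bash
python3 -m pendant '[1,0,-2,30,0, 1,0,-2,46,0, 1,0,-2,50,0, 1,0,-2,53,0, 1,0,-2,56,0, 1,0,-2,57,0, 1,0,-2,57,0]'
```

```text
time_s: 2.9
eef_pos: [0.5564, -0.2274, 0.057]
eef_rot: [0.985, 0.175, 0.0, 0.0]
wrist_force: [-4.2, 1.4, 7.7]
finger_gap: 0.002
```

```bash
python3 -m pendant '[1,0,0,1,0, 1,0,0,2,0, 1,0,0,2,0]'
python3 - <<'E'
from h import *
cv2.imwrite('pics/b2.png',np.hstack([crop(ctrl.read_camera(c)[:,:,::-1],u,v,40,5) for c,u,v in(("scene",271,178),("top",394,198))]))
E
```

```text
time_s: 3.2
eef_pos: [0.5565, -0.2274, 0.0564]
eef_rot: [0.985, 0.175, 0.0, 0.001]
wrist_force: [-8.3, 2.2, 20.4]
finger_gap: 0.006
```

View pics/b2.png

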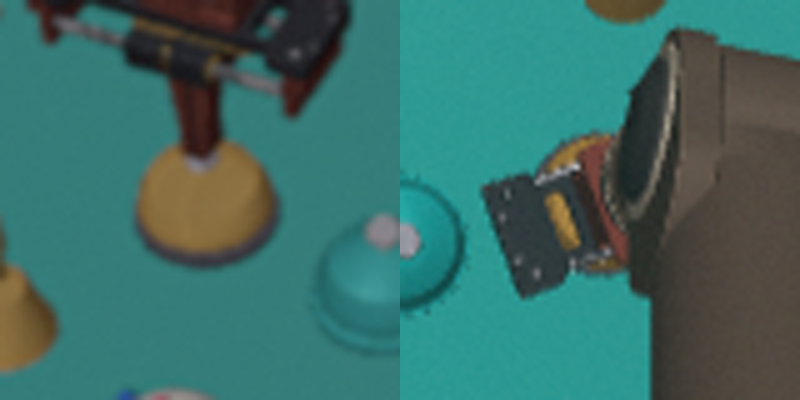

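The fingers pushed against a hard stop (20 N at 0.0564), so the bell was fully pressed. Now I retract and move to the cap.

```bash
python3 -m pendant '[1,0,0,-30,0, 1,0,0,-70,0, 1,0,0,-120,0, -1,0,0,-170,0, -1,10,-40,-180,0, -1,24,-90,-180,0, -1,36,-140,-180,0, -1,48,-190,-180,0]'
python3 - <<'E'
from h import *
cv2.imwrite('pics/b3.png',np.hstack([crop(ctrl.read_camera(c)[:,:,::-1],u,v,40,5) for c,u,v in(("scene",271,178),("top",394,198))]))
E
python3 -m pendant '[-1,12,-50,0,0, -1,24,-98,0,0, -1,38,-150,0,0, -1,52,-205,0,0, -1,52,-205,0,0, -1,52,-205,0,0]'
```

```text
time_s: 4.1
eef_pos: [0.5367, -0.035, 0.2349]
eef_rot: [0.985, 0.175, 0.001, 0.0]
wrist_force: [0.7, 1.0, -0.3]
finger_gap: 0.419
time_s: 4.8
eef_pos: [0.5145, 0.176, 0.2342]
eef_rot: [0.984, 0.177, 0.001, -0.0]
wrist_force: [-0.1, -0.6, 1.1]
finger_gap: 0.997
```

View pics/b3.png

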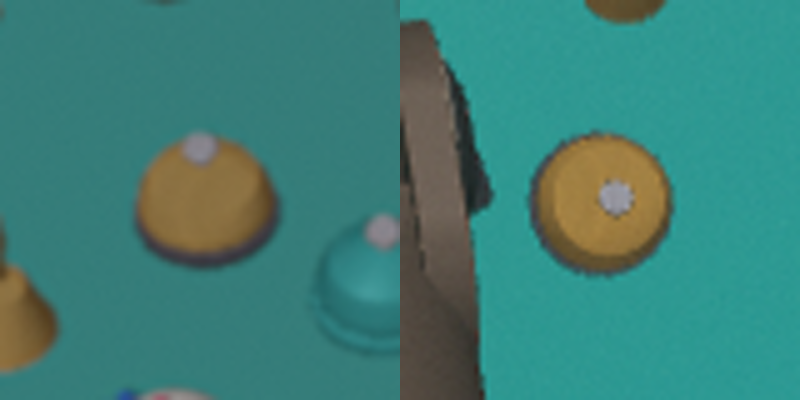

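The bell's plunger is back up. Next I check how well the arm is lined up above the cap.

Run:
```python
from h import *
cv2.imwrite('pics/c1.png',np.hstack([crop(ctrl.read_camera(c)[:,:,::-1],u,v,40,5) for c,u,v in(("scene",392,200),("top",258,210))]))
o=ctrl.get_obs();print(o['eef_pos'],o['wrist_force'],o['joints'])
from scipy.spatial.transform import Rotation as R
d=np.array([.5134,.1803,.132])-o['eef_pos']; print(R.from_quat(o['eef_rot']).inv().apply(d)*1000)
```

```text
[0.51528622 0.1719909  0.23380017] [ 0.0171753  -0.00255307 -0.34498643] [-0.0833625   0.29323401 -0.40624268  1.76073876  0.12884743  1.11341634
 -1.7513525 ]
[  1.05065991  -8.55732309 101.79165542]
```

View pics/c1.png

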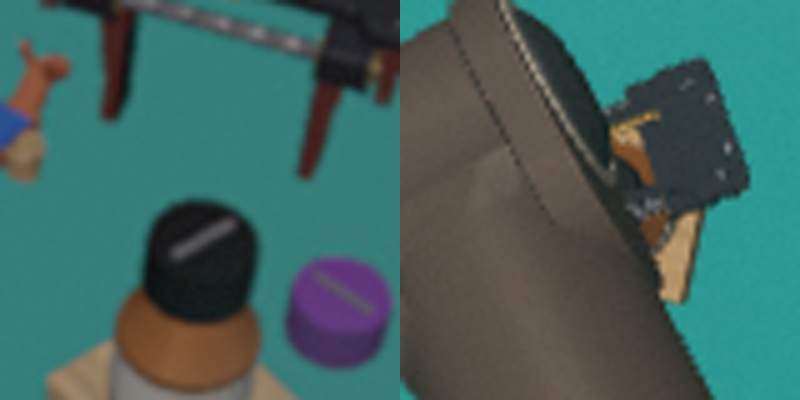

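```bash
python3 -m pendant '[-1,1,-8,10,0, -1,1,-8,40,0, -1,1,-8,60,0, -1,1,-8,80,0, -1,1,-8,95,0, -1,1,-8,102,0, -1,1,-8,102,0]'
python3 - <<'E'
from h import *
cv2.imwrite('pics/c2.png',crop(ctrl.read_camera("scene")[:,:,::-1],392,210,40,8))
o=ctrl.get_obs();print(o['eef_pos'],o['wrist_force'])
E
```

```text
time_s: 5.6
eef_pos: [0.5124, 0.1803, 0.1305]
eef_rot: [0.985, 0.174, -0.001, 0.0]
wrist_force: [-0.7, -0.2, 0.8]
finger_gap: 0.999
[0.512883   0.18077926 0.1314272 ] [0.00417665 0.2085357  0.4966521 ]
```

View pics/c2.png

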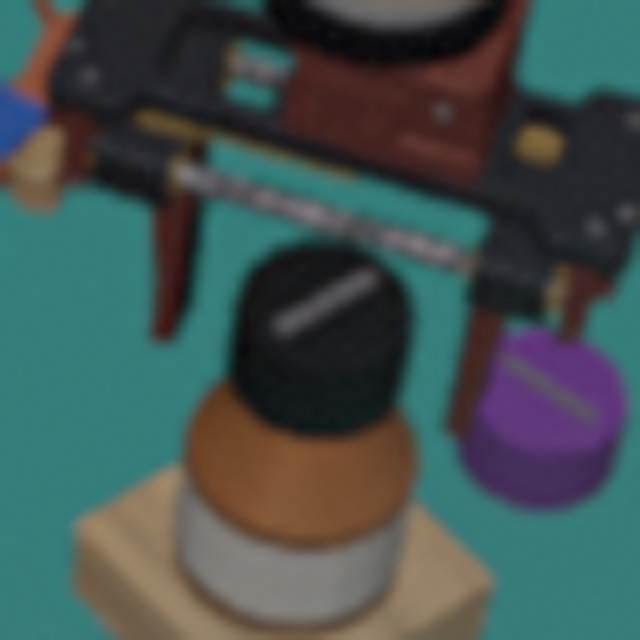

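The fingers straddle the cap, which sits at crop (325,335). Closing the gripper.

```bash
python3 -m pendant '[0,0,0,0,0, 1,0,0,0,0, 1,0,0,0,0, 1,0,0,0,0, 1,0,0,0,0, 1,0,0,0,0, 1,0,0,0,0]' 40
```

```text
time_s: 6.35
eef_pos: [0.513, 0.1813, 0.1319]
eef_rot: [0.985, 0.175, 0.0, 0.0]
wrist_force: [-0.6, -1.8, 3.5]
finger_gap: 0.635
```

```bash
python3 -m pendant '[1,0,0,2,0, 1,0,0,4,0, 1,0,0,6,0, 1,0,0,6,0, 1,0,0,6,0]'
```

```text
time_s: 6.85
eef_pos: [0.5131, 0.1814, 0.1262]
eef_rot: [0.985, 0.175, 0.0, 0.0]
wrist_force: [-1.9, -1.5, 7.7]
finger_gap: 0.632
```

```bash
python3 -m pendant '[1,0,0,0,-5, 1,0,0,0,-11, 1,0,0,0,-17, 1,0,0,0,-24, 1,0,0,0,-31, 1,0,0,0,-31]'
python3 - <<'E'
from h import *
cv2.imwrite('pics/c3.png',crop(ctrl.read_camera("scene")[:,:,::-1],392,210,40,8))
o=ctrl.get_obs();print(o['eef_pos'],o['wrist_force'],o['ft_torque'],o['joints'])
E
```

```text
time_s: 7.45
eef_pos: [0.5135, 0.1816, 0.1264]
eef_rot: [0.901, 0.434, 0.001, 0.0]
wrist_force: [-0.2, -3.0, 8.4]
finger_gap: 0.635
[0.51350209 0.18161597 0.12638212] [-1.00689006 -2.15007437  6.71275682] [-0.33092592  0.04545316  0.07326437] [-0.03048381  0.43180604 -0.51153736  1.87100895  0.26416639  0.90414973
 -1.34436278]
```

View pics/c3.png

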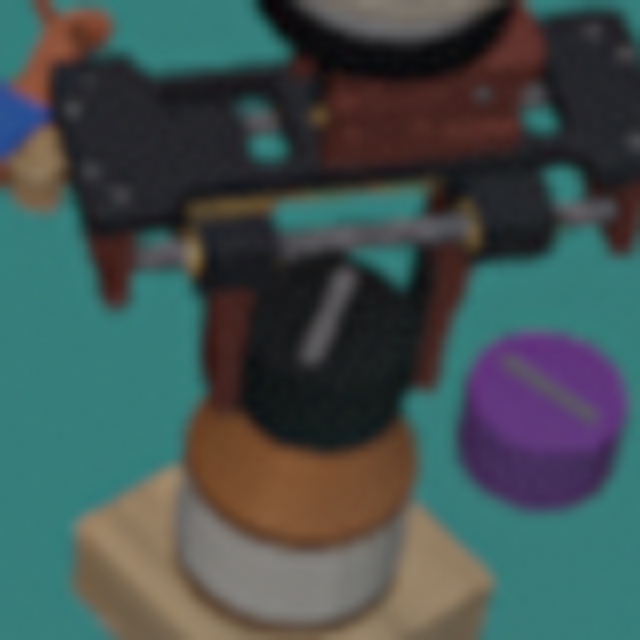

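The cap's bar turned with the gripper, so I continue to about 63°.

```bash
python3 -m pendant '[1,0,0,0,-6, 1,0,0,0,-13, 1,0,0,0,-20, 1,0,0,0,-27, 1,0,0,0,-32, 1,0,0,0,-32, 1,0,0,0,-32]'
python3 - <<'E'
from h import *
cv2.imwrite('pics/c4.png',crop(ctrl.read_camera("scene")[:,:,::-1],392,210,40,8))
o=ctrl.get_obs();q=o['eef_rot'];print(o['eef_pos'],o['wrist_force'],o['ft_torque'],np.degrees(2*np.arctan2(q[1],q[0]))-20.16)
E
```

```text
time_s: 8.2
eef_pos: [0.5139, 0.1808, 0.1263]
eef_rot: [0.748, 0.663, 0.001, 0.001]
wrist_force: [1.0, -3.9, 7.0]
finger_gap: 0.637
[0.51386659 0.18085695 0.12634438] [ 1.36266709 -5.04951353  7.89367824] [-0.76077644 -0.24893821  0.12598421] 62.95881389764759
```

View pics/c4.png

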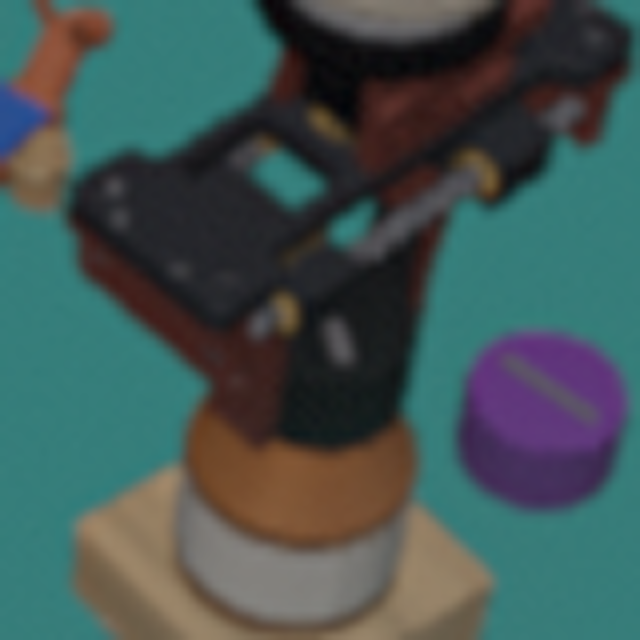

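```bash
python3 -m pendant '[1,0,0,-3,0, 1,0,0,-6,0, 1,0,0,-9,0, 1,0,0,-12,0, 1,0,0,-12,0]'
python3 - <<'E'
from h import *
o=ctrl.get_obs();print(o['eef_pos'],o['wrist_force'],o['ft_torque'])
E
```

```text
time_s: 8.75
eef_pos: [0.5136, 0.1806, 0.1375]
eef_rot: [0.748, 0.663, 0.0, 0.001]
wrist_force: [3.1, -3.9, 1.1]
finger_gap: 0.632
[0.51355866 0.18055557 0.13754252] [ 3.05197318 -3.94221827  1.06358442] [-0.88851444 -1.04335799 -0.03753151]
```

```bash
python3 -m pendant '[1,0,0,-6,0, 1,0,0,-14,0, 1,0,0,-25,0, 1,0,0,-40,0, 1,0,0,-55,0, 1,0,0,-69,0, 1,0,0,-69,0, 1,0,0,-69,0]'
python3 - <<'E'
from h import *
a=ctrl.read_camera("scene")[:,:,::-1]; cv2.imwrite('pics/c5.png',crop(a,392,200,40,8))
t=ctrl.read_camera("top")[:,:,::-1]; cv2.imwrite('pics/t5.png',t); cv2.imwrite('pics/s5.png',a)
o=ctrl.get_obs();print(o['eef_pos'],o['eef_rot'],o['wrist_force'],o['ft_torque'],o['joint_vel'],o['finger_gap'])
E
```

```text
time_s: 9.55
eef_pos: [0.5129, 0.1814, 0.207]
eef_rot: [0.748, 0.664, 0.0, 0.0]
wrist_force: [-0.2, 0.4, -0.8]
finger_gap: 0.633
[0.51247362 0.18117439 0.2061109 ] [ 7.48091841e-01  6.63595047e-01 -4.48092677e-04 -1.02203592e-04] [-0.17020621  0.34314626 -0.39002011] [-0.06698608 -0.07128861  0.03743444] [-0.00152513  0.0073121  -0.00010971  0.00303379  0.00013935 -0.00049174
 -0.00049085] 0.6329410827326521
```

View pics/c5.png

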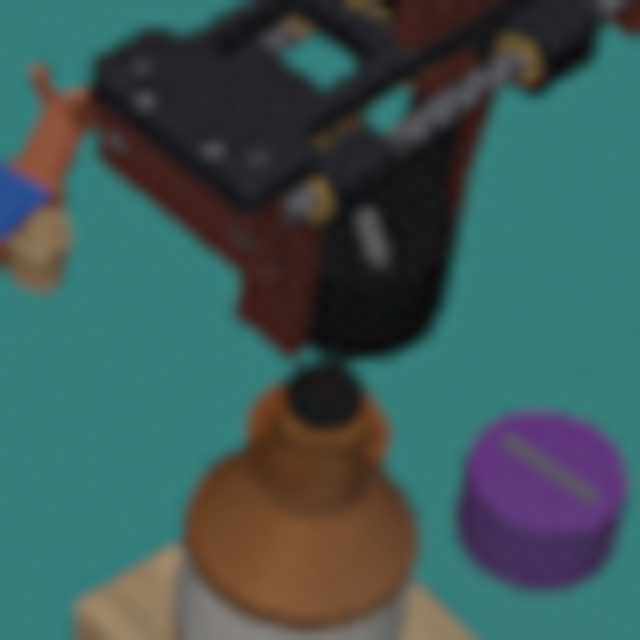

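View pics/s5.png

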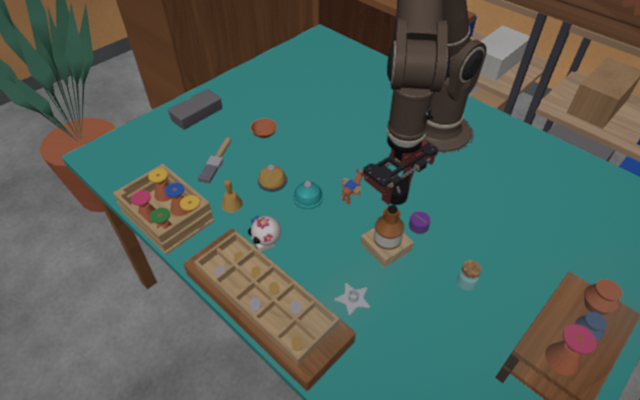

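View pics/t5.png

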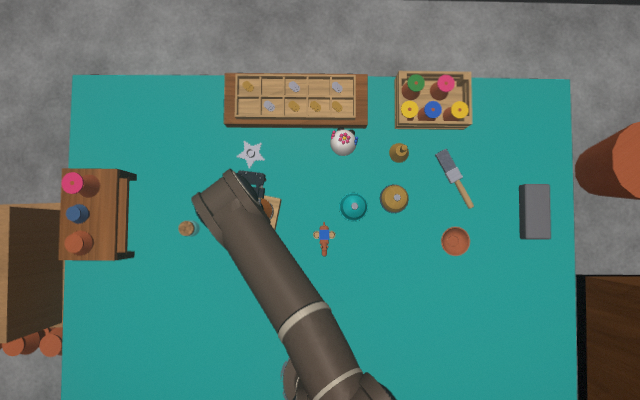

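The cap is off: the open neck shows at crop (325,400), with the cap above it between the fingers. I'll check its height and level by overlaying the model outline.

Run:
```python
from h import *
a=cv2.imread('pics/s5.png');k=8;im=crop(a,392,200,40,k)
c=np.array([.513,.1810])
def circ(z,r,col,c=c):
    P=[(proj("scene",[c[0]+r*np.cos(t),c[1]+r*np.sin(t),z])-[352,160]+.5)*k for t in np.linspace(0,6.283,60)]
    cv2.polylines(im,[np.int32(P)],True,col,1)
circ(.204,.0285,(0,255,255));circ(.238,.0285,(0,255,0));circ(.154,.016,(255,255,0));
for z in (.238,):
  q=np.radians(-10.5+63)
  P=[(proj("scene",[c[0]+s*.019*np.cos(q),c[1]+s*.019*np.sin(q),z])-[352,160]+.5)*k for s in(-1,1)]
  cv2.line(im,*[tuple(int(v) for v in p) for p in P],(0,0,255),1)
cv2.imwrite('pics/o5.png',im)
```

```text
(no output)
```

View pics/o5.png

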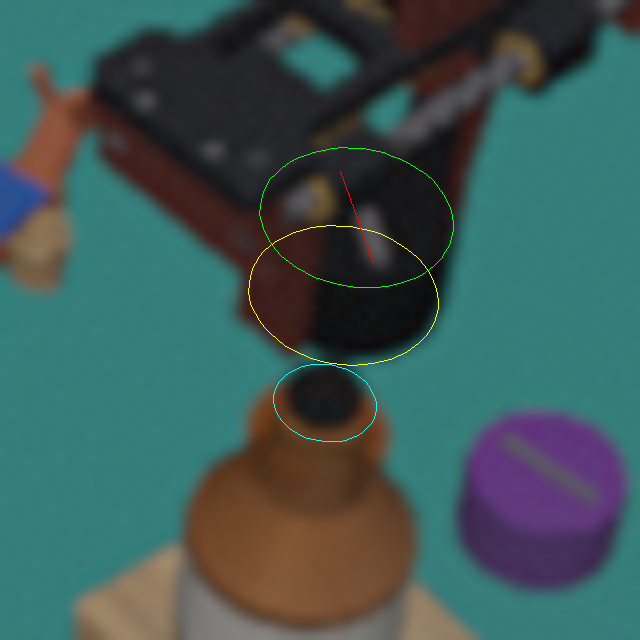

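Run:
```python
from h import *
k=8
def circ(im,v0,z,r,col,c):
    P=[(proj("scene",[c[0]+r*np.cos(t),c[1]+r*np.sin(t),z])-[352,v0]+.5)*k for t in np.linspace(0,6.283,60)]
    cv2.polylines(im,[np.int32(P)],True,col,1)
a=cv2.imread('pics/c2.png');c=(.5134,.1803)
circ(a,170,.130,.0285,(0,255,255),c);circ(a,170,.164,.0285,(0,255,0),c)
b=cv2.imread('pics/c5.png')
circ(b,160,.207,.0285,(0,255,255),(.513,.181));circ(b,160,.241,.0285,(0,255,0),(.513,.181))
b=b[100:500,150:550];a=a[150:550,150:550]
cv2.imwrite('pics/o6.png',np.hstack([a,b]))
print(ctrl.get_obs()['time_s'])
```

```text
9.65
```

View pics/o6.png

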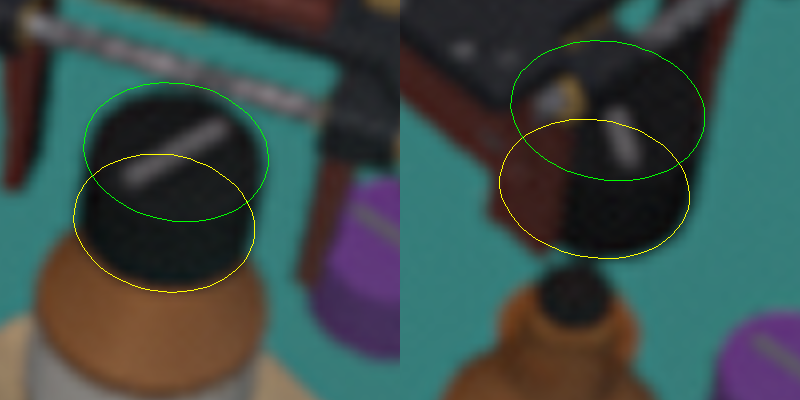

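The locked-state overlay has the same small offset, so the rim is at about 0.205 m, roughly 5 cm above the mouth. I let the arm settle and hand in.

```bash
python3 -m pendant '[1,0,0,0,0, 1,0,0,0,0, 1,0,0,0,0, 1,0,0,0,0, 1,0,0,0,0]'; python3 -c "
from bench import ctrl
print(ctrl.job_done())"
```

```text
time_s: 10.15
eef_pos: [0.5128, 0.1815, 0.2066]
eef_rot: [0.748, 0.664, -0.0, -0.0]
wrist_force: [0.4, -0.2, 0.0]
finger_gap: 0.638
the job is handed in; nothing more can be done
None
```

The bell was rung, the bottle is open, and the job was handed in at 10.15 s with the cap held about 5 cm above the mouth.

- **Bell:** I pressed the brass bell's plunger with the fingers shut until it met a hard stop (20 N, tip at 0.056 m). A picture after the retreat showed it back up.
- **Cap:** I gripped it at 40 N and pushed it down about 5.7 mm (about 8 N). I turned it 63° counter-clockwise while it was down, then lifted it straight off.
- **Final state:** The tool was vertical, the wrist force was near zero and the gripper opening was steady at about 56 mm. The open neck and seal showed in the picture below the cap. The other things looked unmoved in both camera views.

**What disagreed:**
- The model outline drawn in the scene picture sat about 1 pixel lower than the cap. A similar, slightly smaller offset showed before the lift, so I put it down mostly to calibration. The cap's rim could still be a few mm higher than the 50 mm I aimed for.
- During the turn and the first part of the lift there was a sideways force of about 5 N, which was gone once the cap was clear.

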